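Shut the lantern-slide case and lock its quarter-turn fastener

TASK

The lid panel of the lantern-slide case has been left ajar: push it down shut with your fingertips, without raising it any further. Only once it is shut, put a fingertip in the slot of the big round brass fastener on it and push it round clockwise (seen from above) a quarter turn until it stops and the panel is locked. Pick nothing up, leave the slides, tube, carrier, bottle and loupe standing where they are, and finish clear of everything.

Things in the scene. Friction and masses are not known exactly. Their poses are not given: they have to be found in the camera images.
- slidecase: The slide case: oak box fixed to the ledge, 220 (its x, depth) x 280 (its y, width) x 100 mm high, 10 mm walls, open on top with framed slides standing inside. Origin: centre of its underside, at ledge height. Its -x side faces roughly to the robot. The panel's hinge line runs along the case's y at x = +110 mm, z = 100 mm (the far top edge).
- panel (a joint): Opening angle of the oak lid panel, rad: 0 = shut flat on the case, grows as its near edge rises; starts 0.35 to 0.7, hinge stop at 1.2. The panel measures 225 (from the hinge towards the case's -x) x 284 x 12 mm; its underside passes through the hinge line, and its plain top outside the fastener may be pressed anywhere. A stiff hinge keeps it at any angle; 2 to 6 N down near the edge far from the hinge closes it.
- panel_edge (a point): Middle of the panel's near (free) edge, on its top face, 225 mm from the hinge line; axes fixed to the panel: x from this edge towards the hinge, y along the edge, z out of its top face (up when shut).
- fastener (a joint): Turn of the fastener, rad: 0 = unlocked (slot parallel to the near edge), grows clockwise seen from above, hard stop at 1.571 = locked (slot pointing to the hinge). Starts 0 to 0.25. Friction holds it where it is left; turning takes about 0.12 N m, 4 N at 33 mm from its axis.
- fastener_top (a point): Point on the fastener's axis, level with the top of its two raised cheeks. The fastener is a brass disc (dark steel slot floor) of 100 mm diameter standing 17 mm above the panel's top face, its axis midway across the panel and 70 mm from the near edge. A straight slot 40 mm wide and 14 mm deep, open at both ends, runs right across the disc through the axis between the two cheeks. The x axis of this point lies along the slot, z out of the panel; it turns with the fastener.
- slide_a: Framed glass slide lying flat, 100 x 100 x 10 mm; leave it where it stands: shifting it by more than 20 mm or lifting it fails. Origin: centre of its underside, z up.
- slide_b: Framed glass slide lying flat, 100 x 100 x 10 mm; leave it where it stands: shifting it by more than 20 mm or lifting it fails. Origin: centre of its underside, z up.
- slide_c: Framed glass slide lying flat, 100 x 100 x 10 mm; leave it where it stands: shifting it by more than 20 mm or lifting it fails. Origin: centre of its underside, z up.
- tube: Brass focusing tube standing on end, 48 mm diameter, 75 mm high; leave it where it stands: shifting it by more than 20 mm or lifting it fails. Origin: centre of its underside, z up.
- carrier: Black tin slide carrier lying flat, 100 x 210 x 14 mm, two bays; leave it where it stands: shifting it by more than 20 mm or lifting it fails. Origin: centre of its underside, z up.
- bottle: Amber glass bottle with cork, 54 mm diameter, 108 mm high; leave it where it stands: shifting it by more than 20 mm or lifting it fails. Origin: centre of its underside, z up.
- loupe: Black loupe standing on end, 42 mm diameter, 42 mm high; leave it where it stands: shifting it by more than 20 mm or lifting it fails. Origin: centre of its underside, z up.

How it is judged:
By the outcome, as a careful person would: the job done as asked, in the order asked, and still so for the second after the job is handed in, with the robot touching nothing.
It also fails if it takes over 51 s, if anything falls off the work surface, if the arm or the gripper's body presses on something with over 40 N, if the wrist force passes 120 N, or if a joint passes its speed limit or range.

ROBOT

A 6-joint arm with a two-finger parallel gripper is mounted at the origin on the work surface. World frame = base frame: x ahead of the robot, y to its left, z up, the work surface at z = 0. Lengths are in m, angles in degrees, forces in N, time in s.
With the tool pointing down it reaches from about 0.375 to 0.9 m from the base axis. Payload 3.1 kg.
Tool frame: the origin (TCP) lies midway between the tips of the shut fingers; the grasp point (between the pads) lies behind it (ctrl.pinch_z is the y of the grasp point in the tool frame, in m); y points along the fingers, x is the direction in which the jaws open and shut, and the axes are right-handed (so a half turn about y gives the same grasp; the last joint's range is limited). The gripper opens to 87 mm and grips with 3 to 60 N. Pads are 19 mm wide; open, the fingers measure 117 mm over their backs; the gripper's body (75 mm by 190 mm) begins 51 mm behind the grasp point.
Start: joints at [-76.117, 30.224, 82.088, -0, 67.689, -10.227], TCP at [0.255, -0.57, 0.223] pointing down, gripper open.
Joint ranges: [-176.69, 176.69], [-43.24, 126.21], [12.49, 139.97], [-82, 262], [0, 151.66], [-163.58, 163.58]. Speed limits (degrees/s): [159.86, 159.86, 180, 180, 180, 180].

INTERFACE

Orientations are given as [roll, pitch, yaw] about the fixed x, y, z axes, in that order (R = Rz(yaw) Ry(pitch) Rx(roll)).
In Python, from bench import ctrl gives the robot as it stands. Calls block until the motion is done:
- ctrl.goto(position, orientation): joint-space move of the TCP to a pose.
- ctrl.move_linear(position, rotation=None, v=0.15, max_force=None): straight line of the TCP; rotation=None keeps the orientation; v is the mean speed in m/s. With max_force (N) it stops when the force on the tool has changed by that much, and returns True; else False.
- ctrl.set_joints(angles): joint-space move.
- ctrl.let_go() and ctrl.close(force=None): open the fingers fully, or close them until they stop; force is the grip in N (None keeps the last).
- ctrl.wait(seconds).
- ctrl.inverse_kinematics(position, orientation): joint angles nearest the present ones, or None.
- ctrl.sense(): the state.
- ctrl.get_image(name): name is "scene" or "top"; returns a dict with "color" (480x640x3 uint8, red, green, blue), "range_z" (480x640 float32, m along the optical axis (not along the pixel's ray), 0 where there is no reading), "fx", "fy", "cx", "cy" (pixels), "origin" and "rotation" of the camera in the world. Camera axes: x right, y down, z forward; pixel columns grow to the right and rows downward; lengths in m; the calibration is good to about 2 mm. A picture is of the moment at which its call begins.
A pose or a line that the arm cannot do raises ctrl.Unreachable and nothing moves.
- ctrl.finish_job(): hands the job in, once; it reports no verdict.
The state is a dict: "time_s": time; "joint_positions": joint angles; "dq": joint speeds; "tau": joint torques, N m; "position": TCP position; "tcp_rot": TCP orientation; "contact_force": force on the tool from outside, world axes, zero at the start; "wrist_torque": the same for the moment, N m; "opening": finger opening in m.
Only numpy, scipy, OpenCV 4.12 (cv2) and the standard library are available. Lean on these libraries where they do the work, as an engineer would, in place of code of your own. Each camera call takes 0.05 s, during which the arm holds its last target. There are 200 camera calls.

## Working session

There is one attempt and no reset: what is moved stays moved. The work goes in short steps, each a Python script; the robot and the scene stay as the last script left them, time stands still between calls to the robot, and variables do not carry over. Pictures are saved under pics/ and viewed, about 8 in all and at most 12, crops included, and the job is handed in when it is done.

```bash
mkdir -p pics; cat > h.py <<'E'
import numpy as np, cv2
from bench import ctrl
def cloud(im):
    z=im["range_z"]; v,u=np.mgrid[0:480,0:640]
    p=np.stack([(u-im["cx"])/im["fx"]*z,(v-im["cy"])/im["fy"]*z,z],-1)@np.array(im["rotation"]).T+np.array(im["origin"])
    p[z==0]=np.nan; return p
def save(im,n): cv2.imwrite("pics/"+n,im["color"][:,:,::-1])
E
python3 - <<'E'
from h import *
for n in ("scene","top"):
    im=ctrl.get_image(n); save(im,n+"0.png"); np.save(n+"0.npy",cloud(im)); print(n,im["origin"],im["fx"])
print(ctrl.sense(),ctrl.pinch_z)
E
```

```text
Traceback (most recent call last):
  File "h.py", line 5, in cloud
    p=np.stack([(u-im["cx"])/im["fx"]*z,(v-im["cy"])/im["fy"]*z,z],-1)@np.array(im["rotation"]).T+np.array(im["origin"])
      ~~~~~~~~~~~~~~~~~~~~~~~~~~~~~~~~~~~~~~~~~~~~~~~~~~~~~~~~~~~~~~~~~~~~~~~~~~~~~~~~~~~~~~~~~~~^~~~~~~~~~~~~~~~~~~~~~~
ValueError: operands could not be broadcast together with shapes (480,640) (3,)
```

View pics/scene0.png

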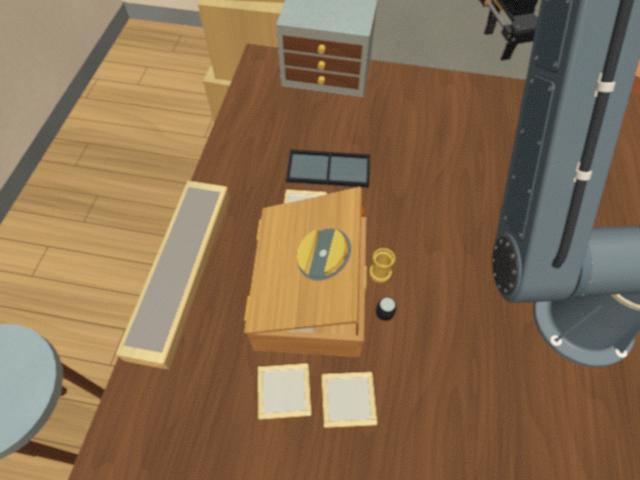

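The scene picture shows the ajar panel (about 250–365, 190–335) with the fastener at about (323,253). The tube is at (382,265) and the loupe at (386,308), both near its free edge. The rotation is evidently [roll, pitch, yaw].

```bash
cat > h.py <<'E'
import numpy as np, cv2
from scipy.spatial.transform import Rotation as R
from bench import ctrl
def cloud(im):
    z=im["range_z"]; v,u=np.mgrid[0:480,0:640]
    p=np.stack([(u-im["cx"])/im["fx"]*z,(v-im["cy"])/im["fy"]*z,z],-1)@R.from_euler("xyz",im["rotation"],degrees=True).as_matrix().T+np.array(im["origin"])
    p[z==0]=np.nan; return p
def save(im,n): cv2.imwrite("pics/"+n,im["color"][:,:,::-1])
E
python3 - <<'E'
from h import *
for n in ("scene","top"):
    im=ctrl.get_image(n); save(im,n+"0.png"); p=cloud(im); np.save(n+"0.npy",p); print(n,im["origin"],im["rotation"],im["fx"])
    if n=="scene":
        for u,v in [(323,253),(382,255),(387,302),(450,400),(280,240),(345,215),(300,300),(360,325),(348,400)]: print(u,v,p[v,u].round(3))
print(ctrl.sense(),ctrl.pinch_z)
E
```

```text
scene [0.48858883 0.4781872  0.95855421] [-150.02436834   -0.38417138 -169.38392376] 474.81322508577176
323 253 [0.561 0.043 0.18 ]
382 255 [ 0.445 -0.047  0.055]
387 302 [0.421 0.056 0.043]
450 400 [ 0.271  0.223 -0.001]
280 240 [0.656 0.004 0.136]
345 215 [ 0.533 -0.042  0.193]
300 300 [0.586 0.136 0.159]
360 325 [0.47  0.139 0.098]
348 400 [0.469 0.262 0.01 ]
top [ 0.49497331 -0.00309224  1.41567947] [-176.64013614    0.50969828  -90.21280477] 543.0133625482566
{'time_s': 0.15, 'joint_positions': array([-7.61168262e+01,  3.02686138e+01,  8.21400614e+01, -1.10889763e-04,
        6.76878046e+01, -1.02290873e+01]), 'dq': array([ 0.01374822, -0.19255831, -0.26602526,  0.00933805, -0.03927203,
        0.00798343]), 'tau': array([ 9.78118660e-04, -4.40428770e+01, -1.76843601e+01,  6.34020218e-02,
        5.52358094e-02, -1.04270582e-04]), 'position': array([ 0.25520074, -0.5699109 ,  0.22177323]), 'tcp_rot': array([-89.98296757,   0.09496453, -65.88768259]), 'contact_force': array([ 0.46496074,  0.31586315, -0.19179069]), 'wrist_torque': array([0.02505527, 0.01645465, 0.0011916 ]), 'opening': 0.08710069338139456} -0.0187
```

View pics/top0.png

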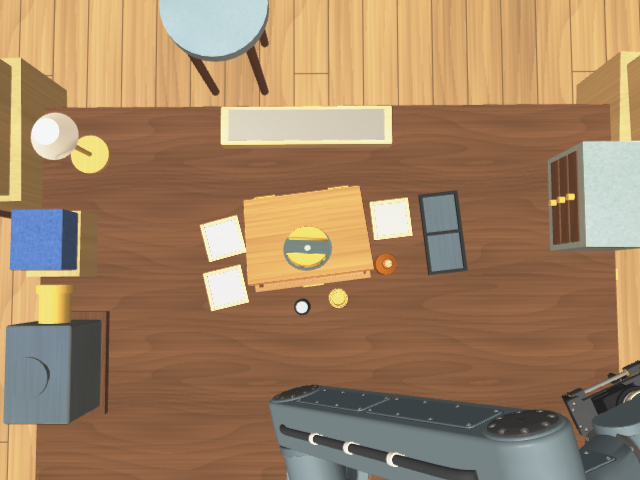

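The top picture shows the panel quad (243,187)–(372,290), the fastener at (307,247) with its slot nearly parallel to the near edge, the bottle at (386,264), the tube at (338,298) and the loupe at (302,307). Next I fit the panel.

```bash
cat >> h.py <<'E'
def fit_panel(p):
    """plane of the panel, rectangle corners on it, angle"""
    q=p.reshape(-1,3); m=(q[:,0]>.4)&(q[:,0]<.75)&(q[:,1]>-.16)&(q[:,1]<.2)&(q[:,2]>.1); q=q[m]
    best=None; rng=np.random.default_rng(0)
    for _ in range(500):
        a,b,c=q[rng.choice(len(q),3)]; n=np.cross(b-a,c-a); 
        if np.linalg.norm(n)<1e-4: continue
        n/=np.linalg.norm(n); i=abs((q-a)@n)<.003
        if best is None or i.sum()>best.sum(): best=i
    for _ in range(3):
        c=q[best].mean(0); n=np.linalg.svd(q[best]-c,full_matrices=False)[2][2]; n*=np.sign(n[2]); best=abs((q-c)@n)<.003
    return c,n,q[best],q
E
python3 - <<'E'
from h import *
for s in ("top0","scene0"):
    p=np.load(s+".npy"); c,n,inl,q=fit_panel(p)
    ang=np.arccos(n[2]); ux=n[:2]/np.linalg.norm(n[:2]) # n tilts away: towards hinge? 
    print(s,"angle",ang,"n",n,"yaw",np.degrees(np.arctan2(n[1],n[0])),len(inl))
    e1=np.cross([0,0,1],n);e1/=np.linalg.norm(e1);e2=np.cross(n,e1)
    ab=np.c_[(inl-c)@e1,(inl-c)@e2].astype(np.float32)
    r=cv2.minAreaRect(ab); bx=cv2.boxPoints(r); print(r); print((c+bx[:,:1]*e1+bx[:,1:]*e2).round(4))
    h=(q-c)@n; f=(h>.012)&(h<.022); F=q[f]; ab=np.c_[(F-c)@e1,(F-c)@e2].astype(np.float32)
    (x,y),rad=cv2.minEnclosingCircle(ab); print("fast",(c+x*e1+y*e2+.017*n).round(4),rad,f.sum(),np.median(h[f]))
p=np.load("top0.npy")
for nme,(u0,u1,v0,v1) in dict(bottle=(370,400,250,280),tube=(325,352,284,312),loupe=(290,314,296,318)).items():
    q=p[v0:v1,u0:u1].reshape(-1,3); q=q[q[:,2]>.03]; 
    if nme=="bottle": q=q[(q[:,2]<.115)]
    t=q[q[:,2]>.8*np.nanmax(q[:,2])] ; print(nme,((t.min(0)+t.max(0))/2).round(3),q.min(0).round(3),q.max(0).round(3))
E
```

```text
top0 angle 0.43309547344262217 n [0.41632987 0.0529417  0.90767098] yaw 7.247000093759543 7665
((-0.0008368641138076782, -0.002744026482105255), (0.23143726587295532, 0.28432697057724), 89.61092376708984)
[[ 0.7217 -0.0817  0.1105]
 [ 0.6875  0.2006  0.1097]
 [ 0.479   0.1757  0.2068]
 [ 0.5131 -0.1066  0.2076]]
fast [0.5674 0.0431 0.1927] 0.051174890249967575 714 0.016265047253936238
scene0 angle 0.4325195561063621 n [0.4157661  0.05322948 0.90791254] yaw 7.295744585802658 11777
((-0.01409640908241272, -0.0034000277519226074), (0.2310580164194107, 0.2864934206008911), 89.63188171386719)
[[ 0.7226 -0.0833  0.1095]
 [ 0.6879  0.2011  0.1088]
 [ 0.4796  0.1759  0.2056]
 [ 0.5144 -0.1085  0.2064]]
fast [0.5684 0.0436 0.1915] 0.05150542035698891 957 0.01659367848753578
bottle [ 0.517 -0.134  0.103] [ 0.495 -0.174  0.036] [ 0.552 -0.106  0.115]
tube [ 0.443 -0.029  0.071] [ 0.422 -0.052  0.037] [ 0.464 -0.007  0.079]
loupe [0.42  0.062 0.046] [0.402 0.043 0.03 ] [0.44  0.081 0.051]
```

Both cameras agree: angle 0.433 rad and case yaw about 7°. The fastener stands 16–17 mm above the panel with a radius of 51 mm, which matches the given sizes. The tube and bottle clear the panel's sweep. Next I press it shut along the arc with the fingers closed.

```bash
cat >> h.py <<'E'
YAW=7.; ex=np.array([np.cos(np.radians(YAW)),np.sin(np.radians(YAW)),0]); et=np.array([-ex[1],ex[0],0])
H=np.array([.696,.059,0])
def rot(yaw): return [-90,0,yaw]
E
python3 - <<'E'
from h import *
d,t=.205,.08
def P(th,up=0): return H+ex*(-d*np.cos(th)+.012*np.sin(th))+et*t+[0,0,.1+d*np.sin(th)+.012*np.cos(th)+.0095*np.tan(th)+up]
ctrl.close()
s=ctrl.sense(); ctrl.move_linear(s["position"]+[0,0,.1],v=.2)
ctrl.goto(P(.43,.08),rot(97)); s=ctrl.sense(); print(s["time_s"],s["joint_positions"].round(1),s["opening"])
ctrl.move_linear(P(.43,.012),v=.12,max_force=15)
for th in [.36,.29,.22,.15,.08,.03]:
    hit=ctrl.move_linear(P(th),v=.08,max_force=30); s=ctrl.sense(); print(th,hit,s["position"].round(4),s["contact_force"].round(1))
    if hit: break
else:
    print(ctrl.move_linear(P(0,-.008),v=.03,max_force=12)); s=ctrl.sense(); print(s["position"].round(4),s["contact_force"].round(1))
    ctrl.move_linear(s["position"]+[0,0,.08],v=.15)
    im=ctrl.get_image("top"); save(im,"top1.png"); p=cloud(im); np.save("top1.npy",p)
    im=ctrl.get_image("scene"); save(im,"scene1.png"); np.save("scene1.npy",cloud(im))
print(ctrl.sense()["time_s"])
E
```

```text
4.9167 [  0.5  18.1  92.9  -0.   69.  -96.4] 0.00047744722594772194
0.36 False [0.5002 0.1156 0.1873] [-0.  -0.2 -0.3]
0.29 False [0.4946 0.1149 0.173 ] [ 0.6  1.2 -0.9]
0.22 False [0.49   0.1143 0.1585] [-0.3 -0.4 -0.3]
0.15 False [0.4866 0.1139 0.1438] [ 0.5  0.1 -0.1]
0.08 False [0.4842 0.1136 0.129 ] [ 0.4 -0.1 -0.6]
0.03 False [0.483  0.1135 0.1184] [ 0.4 -0.2  0.8]
True
[0.4832 0.1134 0.1123] [-0.7 -0.   7.5]
8.9
```

```bash
python3 - <<'E'
from h import *
for s in ("top1","scene1"):
    p=np.load(s+".npy"); q=p.reshape(-1,3)
    st=(q-H)@ex; tt=(q-H)@et
    m=(st<-.01)&(st>-.22)&(abs(tt)<.13)&(q[:,2]>.1)&(q[:,2]<.122)&(np.hypot(st+.155,tt)>.06)
    A=np.c_[st[m],tt[m],np.ones(m.sum())]; print(s,"plane slope",np.linalg.lstsq(A,q[m,2],rcond=None)[0],m.sum())
    f=(q[:,2]>.1265)&(q[:,2]<.132)&(np.hypot(st+.155,tt)<.065)
    F=q[f]; (x,y),r=cv2.minEnclosingCircle(F[:,:2].astype(np.float32)); print("fast",x,y,r,f.sum(),"pred",H-.155*ex)
    g=(np.hypot(q[:,0]-x,q[:,1]-y)<.046)&(q[:,2]<.121)&(q[:,2]>.108); G=q[g][:,:2]
    if len(G)>20:
        v=np.linalg.svd(G-G.mean(0),full_matrices=False)[2][0]; print("slot dir",np.degrees(np.arctan2(v[1],v[0]))%180,G.mean(0),g.sum())
im=cv2.imread("pics/top1.png")[170:330,190:410]; cv2.imwrite("pics/c1.png",cv2.resize(im,None,fx=3.5,fy=3.5))
E
```

```text
top1 plane slope [0.00273338 0.00018255 0.11311662] 6416
fast 0.5419960021972656 0.03974492847919464 0.04980108514428139 297 pred [0.54215535 0.04011025 0.        ]
slot dir 84.81140510618474 [0.54469009 0.0386411 ] 517
scene1 plane slope [ 3.83961664e-05 -1.27051548e-03  1.12159576e-01] 7898
fast 0.5437913537025452 0.03996804356575012 0.04986582696437836 422 pred [0.54215535 0.04011025 0.        ]
slot dir 90.67612855627786 [0.54544799 0.04354444] 697
```

View pics/c1.png

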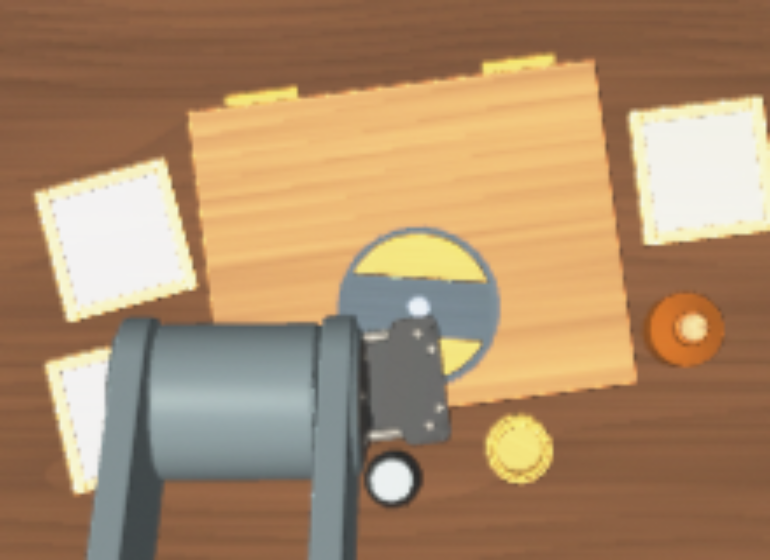

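View pics/scene1.png

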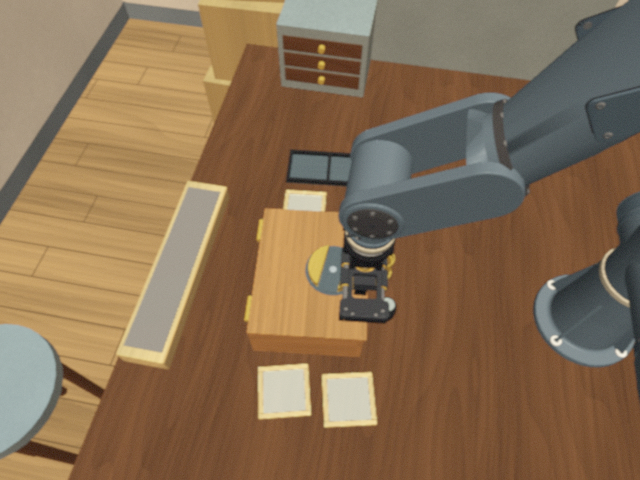

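The panel is shut flat: the plane is at z = 0.112–0.113 with a slope under 0.003. In the crop the slot edge runs from (355,275) to (487,283), so the slot's yaw is about 86°. Now I turn the fastener, using its left slot end.

```bash
python3 - <<'E'
from h import *
C=np.array([.5425,.040,0]); r=.033
def Q(phi,off,z):
    a=np.radians(phi); return C+r*np.array([np.cos(a),np.sin(a),0])+off*np.array([np.sin(a),-np.cos(a),0])+[0,0,z]
def rep(l,hit):
    s=ctrl.sense(); print(l,hit,s["position"].round(4),s["contact_force"].round(1),round(s["time_s"],2)); return s
ctrl.move_linear(Q(86,0,.165),rot(86),v=.12)
hit=ctrl.move_linear(Q(86,0,.1195),v=.05,max_force=8); s=rep("down",hit)
assert not hit or s["position"][2]<.123
z=.1195 if not hit else s["position"][2]+.002
for phi,off in [(86,.009)]+[(p,.0105) for p in (76,66,56,46,36,26,17)]:
    hit=ctrl.move_linear(Q(phi,off,z),rot(phi),v=.03,max_force=25); rep(phi,hit)
    if hit: break
else:
    hit=ctrl.move_linear(Q(7,.0105,z),rot(7),v=.02,max_force=15); rep(7,hit)
    if not hit: hit=ctrl.move_linear(Q(7,.018,z),v=.01,max_force=15); rep("over",hit)
    ctrl.wait(.3); rep("hold",0)
    s=ctrl.sense(); ctrl.move_linear(s["position"]-[0,-.006,0],v=.03); 
    s=rep("back",0); ctrl.move_linear(s["position"]+[0,0,.1],v=.15)
rep("end",0)
E
```

```text
down False [0.5451 0.0729 0.1197] [-0.2  1.1 -0.2] 10.77
86 False [0.5534 0.0722 0.1195] [-2.1 -0.2  2. ] 11.22
76 False [0.5589 0.0695 0.1192] [-4.5 -0.8  3.2] 11.62
66 False [0.5637 0.066  0.1191] [-5.1 -0.8  3. ] 11.97
56 False [0.5679 0.0618 0.1191] [-4.5  1.   1.6] 12.32
46 False [0.5712 0.057  0.119 ] [-5.4  1.1  2. ] 12.67
36 False [0.5737 0.0517 0.119 ] [-4.8  1.8  1.1] 13.02
26 False [0.5752 0.046  0.119 ] [-5.   2.2  1. ] 13.37
17 False [0.5758 0.0408 0.119 ] [-4.5  3.   0.6] 13.7
7 False [0.5757 0.0355 0.119 ] [-3.   5.4  0.6] 14.15
over True [0.5754 0.0356 0.1188] [0.8 2.2 1.7] 14.69
hold 0 [0.5734 0.0354 0.118 ] [0.4 1.  0.3] 14.99
back 0 [0.5732 0.0415 0.1179] [-0.2  0.1 -0.3] 15.34
end 0 [0.5725 0.0415 0.2172] [-0.1 -0.5  0.2] 16.16
```

The final push met the stop. I move clear and check.

```bash
python3 - <<'E'
from h import *
s=ctrl.sense(); ctrl.move_linear(s["position"]+[0,0,.1],v=.2)
ctrl.goto([.255,-.5,.33],rot(-60))
for n in ("scene","top"):
    im=ctrl.get_image(n); save(im,n+"2.png"); np.save(n+"2.npy",cloud(im))
    q=cloud(im).reshape(-1,3); st=(q-H)@ex; tt=(q-H)@et
    m=(st<-.01)&(st>-.22)&(abs(tt)<.13)&(q[:,2]>.1)&(q[:,2]<.122)&(np.hypot(st+.155,tt)>.06)
    print(n,np.linalg.lstsq(np.c_[st[m],tt[m],np.ones(m.sum())],q[m,2],rcond=None)[0])
    g=(np.hypot(st+.155,tt)<.044)&(q[:,2]<.1205)&(q[:,2]>.108); G=q[g][:,:2]
    v=np.linalg.svd(G-G.mean(0),full_matrices=False)[2][0]; print("slot",(np.degrees(np.arctan2(v[1],v[0]))+90)%180-90,g.sum())
print(ctrl.sense()["time_s"])
im=cv2.imread("pics/top2.png")[170:330,190:480]; cv2.imwrite("pics/c2.png",cv2.resize(im,None,fx=2.7,fy=2.7))
im=cv2.imread("pics/top2.png")[180:300,235:380]; cv2.imwrite("pics/c3.png",cv2.resize(im,None,fx=5,fy=5,interpolation=cv2.INTER_CUBIC))
E
```

```text
scene [-0.00020329 -0.0012878   0.11213224]
slot 6.708430891842909 676
top [ 0.00065277 -0.00049574  0.11287704]
slot 7.1306852875115965 560
19.15
```

View pics/c2.png

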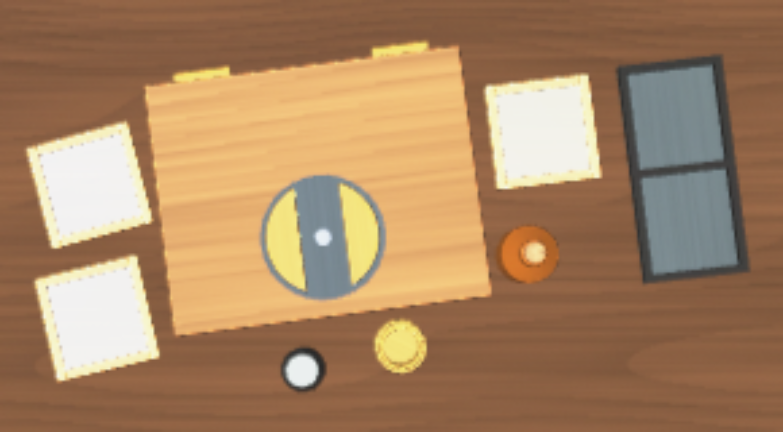

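View pics/c3.png

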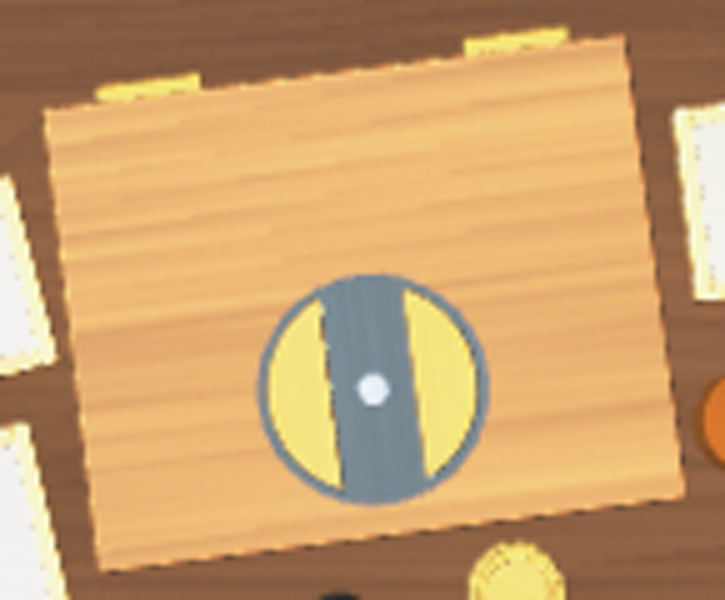

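The close-ups show the slot edges at 6.6° and 7.0°, parallel to the panel sides at about 7°. The panel is flat, and the bottle, tube, loupe, slides and carrier are in place.

```bash
python3 - <<'E'
from h import *
a,b=np.load("top0.npy"),np.load("top2.npy")
for n,(u0,u1,v0,v1) in dict(bottle=(374,400,250,280),tube=(325,352,286,312),loupe=(290,314,296,318)).items():
    c=[]
    for p in (a,b):
        q=p[v0:v1,u0:u1].reshape(-1,3); q=q[(q[:,2]>.035)&(q[:,2]<.109)&(q[:,1]>-.18)&((q-H)@ex<-.1)]; c.append(np.median(q,0))
    print(n,(c[1]-c[0]).round(4))
ctrl.finish_job()
E
```

```text
bottle [-0.     -0.0001  0.    ]
tube [ 0.0001 -0.      0.0019]
loupe [ 0.0002 -0.0002 -0.0002]
the job is handed in; nothing more can be done
```

The panel is shut and locked, and the job is handed in. The arm was parked clear of everything at about 19 s on the robot's clock.

**What I did:** I pressed the panel down from about 0.43 rad with closed fingertips, following its arc near the free edge. I checked that it was flat, then put a fingertip in the left end of the fastener's slot. I pushed it round clockwise until a further push met a hard stop, backed off and lifted away.

**Last checks:**
- **Panel:** Both cameras put its top at z = 0.112–0.113 m with a slope under 0.002, against 0.112 m expected when shut.
- **Fastener:** The slot's yaw is 6.7° in one camera and 7.1° in the other. The case's yaw is about 7°, so the slot points to the hinge. It was also blocked against further turning.
- **Other objects:** The bottle, tube and loupe shifted by less than 2 mm. I checked the slides and carrier only by eye in the pictures, and they look unmoved.

No check failed. One reading disagreed: before the turn, the slot's direction came out as 84.8° and 90.7° in the two cameras because the arm partly hid it. I used about 86°, read from the picture.

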